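# Stand the knocked-over seedling signs back up

### The arm

A 7-joint arm with a two-finger parallel gripper is mounted at the origin on the work surface. World frame = base frame: x ahead of the robot, y to its left, z up, the work surface at z = 0. Lengths are in m, angles in rad, forces in N, time in s.
With the tool pointing down it reaches from about 0.425 to 0.95 m from the base axis. Payload 16.7 kg.
Tool frame: the origin (TCP) lies at the very end of the fingers, on their centre line; the grasp point (between the pads) lies 19 mm behind it; y points along the fingers, z is the direction in which the jaws open and shut, and the axes are right-handed (so a half turn about y gives the same grasp; the last joint's range is limited). The gripper opens to 94 mm and grips with 3 to 60 N. Pads are 16 mm wide; open, the fingers measure 119 mm over their backs; the gripper's body (75 mm by 177 mm) begins 78 mm behind the grasp point.
Start: joints at [-1.349, 0.426, 0.074, 1.606, -0.034, 1.111, -0.067], TCP at [0.245, 0.629, 0.205] pointing down, gripper open.
Joint ranges: [-2.85, 2.85], [-0.5, 2.14], [-1.23, 1.37], [0.21, 2.46], [-1.02, 4.16], [0.16, 2.05], [-2.73, 2.73]. Speed limits (rad/s): [1.89, 1.89, 2.39, 2.39, 3.01, 3.01, 3.01].

### API

Orientations are given as a 3x3 rotation matrix whose columns are the frame's x, y, z axes.
In Python, from workcell import sensors, eyes, workorder gives the robot as it stands.
- The arm moves only by the tool servo_tool, never from a script. Its argument "increments" is a list of rows, each an object with "travel": the shift along the tool's x, y, z in m, a list of three; "twist": the turn, a rotation vector about the tool's x, y, z in degrees, a list of three; "hand": the finger opening in m, from 0 to 0.094. A call has 1 to 20 rows; each row shifts and turns the commanded pose from where the row before left it, along the tool's axes as they then stand; what a row does not reach is not made up. A row lasts 1/8 s, in which the tool goes at most 62.5 mm and 10.7 degrees, less where a joint would pass 70% of its speed; a pose out of reach is approached as far as the arm can. A call with a gripper value outside its range is refused whole. The fingers move at their own pace and stop on an object; "grip_force" is the grip in N (left out, the last holds). Time passes only in rows, so rows that do not move let the fingers close. It gives the time, the measured TCP pose, the force and the opening at its end, in the units of the state.
- sensors.get_obs(): the state, without advancing time (a new reading comes with each control period).
- eyes.grab_frame(name): name is "scene" or "side" or "wrist"; returns a dict with "color" (480x640x3 uint8, blue, green, red), "range_z" (480x640 float32, m along the optical axis (not along the pixel's ray), 0 where there is no reading), "fx", "fy", "cx", "cy" (pixels), "rvec" (rotation vector, rad) and "tvec" (3), from world to camera coordinates, as OpenCV has them. Camera axes: x right, y down, z forward; pixel columns grow to the right and rows downward; lengths in m; the calibration is good to about 2 mm. The wrist camera is an equidistant fisheye: a pixel r from the principal point sees the ray r / f radians off the axis. A picture is of the moment at which its call begins.
- workorder.job_done(): hands the job in, once; it reports no verdict.
The state is a dict: "clock": time; "joint_pos": joint angles; "dq": joint speeds; "joint_efforts": joint torques, N m; "tcp_pos": TCP position; "tool_rot": TCP orientation; "wrist_force": force on the tool from outside, world axes, zero at the start; "torque": the same for the moment, N m; "opening": finger opening in m.
Only numpy, scipy, OpenCV 4.12 (cv2) and the standard library are available. Lean on these libraries where they do the work, as an engineer would, in place of code of your own. Each camera call takes 0.05 s, during which the arm holds its last target. There are 200 camera calls.

### The job

Two treatment signs, one green and one yellow, have been knocked flat on their backs in front of the seedling tray, each with its metal foot sticking up. Push each upturned foot over with the fingertips so that both signs stand upright on their feet again, about where they lie; do not lift, carry or drag them. Leave the potted seedling, the bottle, the beaker and the tray undisturbed.

Things in the scene. Friction and masses are not known exactly. Their poses are not given: they have to be found in the camera images.
- green_sign: L-shaped sign, about 0.42 kg: green panel 140 long, 80 wide, 5 thick; metal foot plate 90 long, 80 wide, 6 thick, square to it. Lies on its back, face up, foot straight up at the heel end. Origin: middle of the outer heel edge, on the bench. Own x: from heel along the panel (up once it stands); own z: along the foot. Foot fills x 0 to 6, panel z 0 to 5, both y -40 to 40.
- green_sign_toe (a point): middle of the free end of the green sign's foot: 90 mm above the bench at the start, near 3 mm when it stands. Pushed near here towards the sign's own -x at the start (away from the panel), the sign tips about its heel edge without sliding, under 3 N; past about 35 degrees it drops onto its foot by itself and the panel swings up at the heel.
- yellow_sign: the same sign with a yellow panel; same sizes, origin, axes and behaviour as the green one
- yellow_sign_toe (a point): middle of the free end of the yellow sign's foot, as for the green sign
- pot: small terracotta pot with a seedling, 58 across at the top, 55 high (leaves to about 85); origin: centre of its underside. To be left alone
- bottle: white plastic bottle with a red cap, 60 across, 150 high; origin: centre of its underside. To be left alone
- beaker: glass beaker, 70 across, 90 high; origin: centre of its underside. To be left alone
- tray_front (a point): middle of the near top edge of the black tray of seedlings that stands behind the signs; tray 180 deep (away from the robot), 300 wide, 50 high (leaves to about 75). To be left alone
There are look-alikes about, which are no part of the job. Leave any purple look-alike of the yellow_sign alone.

How it is judged:
At the end, for the whole second after the job is handed in: Both signs stand at rest on their feet on the bench (panel within 0.08 rad of vertical), each heel within 60 mm of where it lay; pot, bottle and beaker are upright, and they and the tray are within 20 mm of where they were (angle between each of green_sign, yellow_sign's own x axis and vertical below 0.08 rad and height (world z) of each of green_sign, yellow_sign below 0.008 m and distance of each of green_sign, yellow_sign from where it was at the start of the episode below 0.06 m and linear speed of each of green_sign, yellow_sign below 0.02 m/s and distance of each of pot, bottle, beaker, tray_front from where it was at the start of the episode below 0.02 m and angle between each of pot, bottle, beaker's own z axis and vertical below 0.1 rad); the robot touches nothing.
It fails at once if a sign is lifted: its heel edge more than 20 mm off the bench (height (world z) of any of green_sign, yellow_sign above 0.02 m).
It fails at once if a sign is dragged or carried: its heel more than 80 mm from where it lay (distance of any of green_sign, yellow_sign from where it was at the start of the episode above 0.08 m).
It fails at once if pot, bottle, beaker or tray is shoved more than 30 mm or tipped more than 0.4 rad (distance of any of pot, bottle, beaker, tray_front from where it was at the start of the episode above 0.03 m or angle between any of pot, bottle, beaker's own z axis and vertical above 0.4 rad).
It also fails if it takes over 38 s, if anything falls off the work surface, if the arm or the gripper's body presses on something with over 40 N, if the wrist force passes 120 N, or if a joint passes its speed limit or range.

## Working session

There is one attempt and no reset: what is moved stays moved. The work goes in short steps, Python scripts to look and compute and a tool call to move; the robot and the scene stay as the last step left them, time stands still between calls to the robot, and variables do not carry over. Pictures are saved under pics/ and viewed, about 8 in all and at most 12, crops included, and the job is handed in when it is done.

Besides the shell and the picture viewer there is one more tool, called as name(argument=value, ...), one argument or row to a line, values as JSON. servo_tool: Moves the arm, as the interface text tells. Its arguments: {"type":"object","properties":{"increments":{"type":"array","items":{"type":"object","properties":{"travel":{"type":"array","items":{"type":"number"}},"twist":{"type":"array","items":{"type":"number"}},"hand":{"type":"number"}}}},"grip_force":{"type":"number"}},"required":["increments"]}

```bash
mkdir -p pics
cat > h.py <<'E'
import numpy as np,cv2
from workcell import sensors,eyes,workorder
def cloud(f):
    z=f["range_z"];v,u=np.mgrid[0:480,0:640]
    P=np.stack([(u-f["cx"])/f["fx"]*z,(v-f["cy"])/f["fy"]*z,z],-1)
    R,_=cv2.Rodrigues(np.array(f["rvec"],float))
    W=(P-np.array(f["tvec"]).ravel())@R
    W[z==0]=np.nan
    return W
E
python3 - <<'E'
from h import *
o=sensors.get_obs();print(o["clock"],o["tcp_pos"],np.round(o["tool_rot"],3))
for n in("scene","side"):
    f=eyes.grab_frame(n);cv2.imwrite(f"pics/{n}0.png",f["color"]);np.save(f"{n}W.npy",cloud(f));np.save(f"{n}C.npy",f["color"])
E
```

```text
0.0 [0.24508991 0.62846634 0.20477178] [[ 0.932 -0.     0.363]
 [-0.363 -0.001  0.932]
 [ 0.    -1.    -0.001]]
```

View pics/scene0.png

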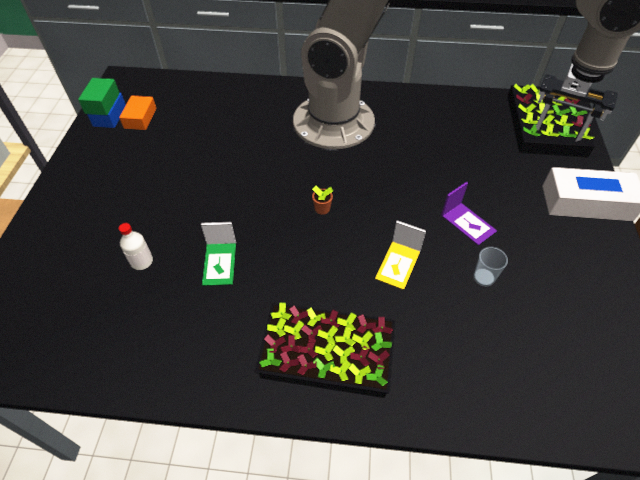

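View pics/side0.png

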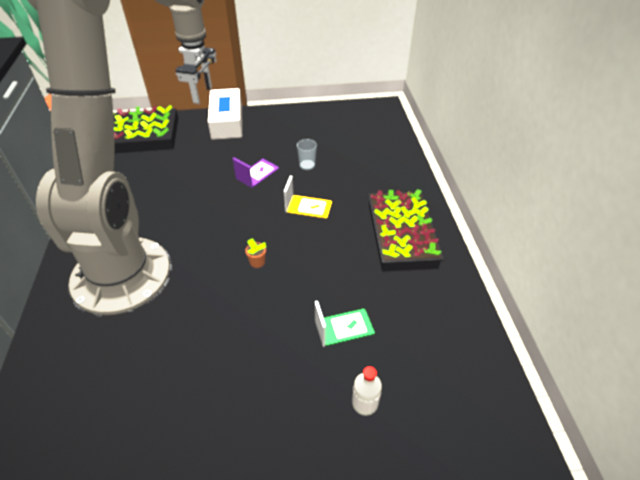

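Scene view: green sign has its panel at (219,265) and foot at (218,233). Yellow has panel (399,265), foot (408,236). The purple look-alike at (470,213) is to be left alone. Pot is at (322,200), bottle (137,250), beaker (489,267) and tray (328,345). The side view agrees: both feet are upright at the robot end of their panels.

Run:
```python
from h import *
W=np.load("sceneW.npy");C=np.load("sceneC.npy")
hsv=cv2.cvtColor(C,cv2.COLOR_BGR2HSV)
for n,(r,lo,hi) in dict(green=((195,215,245,292),45,85),yellow=((370,215,430,292),18,35),purple=((438,180,500,245),130,165)).items():
    x0,y0,x1,y1=r;w=W[y0:y1,x0:x1].reshape(-1,3);h=hsv[y0:y1,x0:x1].reshape(-1,3)
    ok=~np.isnan(w[:,0])
    pan=w[ok&(h[:,0]>=lo)&(h[:,0]<=hi)&(h[:,1]>120)&(h[:,2]>60)]
    pan=pan[pan[:,2]<.03]
    rect=cv2.minAreaRect((pan[:,:2]*1000).astype(np.float32))
    print(n,"panel z",np.median(pan[:,2]),"rect",np.round(rect[0]),np.round(rect[1]),rect[2]);print(cv2.boxPoints(rect).round())
    ft=w[ok&(w[:,2]>.02)]
    rf=cv2.minAreaRect((ft[:,:2]*1000).astype(np.float32))
    print(" foot zmax",np.percentile(ft[:,2],99),"med",np.median(ft,0).round(3),"rect",np.round(rf[0]),np.round(rf[1]),rf[2])
for n,r in dict(pot=(308,182,336,216),bottle=(118,222,156,272),beaker=(470,245,510,288),tray=(256,300,400,394)).items():
    x0,y0,x1,y1=r;w=W[y0:y1,x0:x1].reshape(-1,3);w=w[w[:,2]>.015]
    print(n,np.percentile(w,2,0).round(3),np.percentile(w,98,0).round(3))
c=np.hstack([C[205:305,185:265],C[205:305,370:450],C[170:270,435:515]])
cv2.imwrite("pics/crop.png",cv2.resize(c,None,fx=3,fy=3))
```

```text
green panel z 0.0037229781105587094 rect [ 627. -259.] [141.  84.] 8.779720306396484
[[ 551. -228.]
 [ 564. -311.]
 [ 703. -290.]
 [ 690. -206.]]
 foot zmax 0.09135682112882909 med [ 0.561 -0.267  0.058] rect [ 558. -267.] [16. 80.] 8.058749198913574
yellow panel z 0.003365362095303347 rect [581. 222.] [ 85. 141.] 70.97753143310547
[[501. 205.]
 [634. 159.]
 [662. 239.]
 [529. 285.]]
 foot zmax 0.09102308622042576 med [0.519 0.247 0.06 ] rect [517. 246.] [81. 14.] 71.40921783447266
purple panel z 0.0035180285651866122 rect [381. 411.] [234. 129.] 21.41089630126953
[[248. 428.]
 [295. 308.]
 [514. 394.]
 [467. 514.]]
 foot zmax 0.09146931099257251 med [0.372 0.376 0.06 ] rect [367. 378.] [11. 87.] 43.64482879638672
pot [ 0.379 -0.024  0.017] [0.431 0.027 0.072]
bottle [ 0.626 -0.488  0.019] [ 0.671 -0.44   0.15 ]
beaker [0.566 0.418 0.018] [0.632 0.482 0.09 ]
tray [ 0.774 -0.085  0.025] [0.948 0.2   0.066]
```

View pics/crop.png

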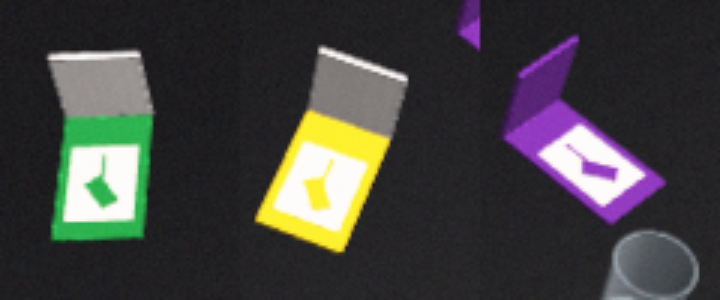

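List of candidates:
- **Green sign:** (219,252), heel about (0.557, -0.269), own x heading +8.6°.
- **Yellow sign:** (400,255), heel about (0.515, 0.245), own x heading -18.9°.
- **Purple look-alike:** (470,213), not touched.

The crop confirms yellow with its grey foot and purple as separate objects. I'll start with yellow and go to a point above its panel.

servo_tool(
  increments=[
    {"travel": [0.0355,0,-0.0214],"twist": [0,-2.4,0],"hand": 0.04},
    {"travel": [0.0355,0,-0.0214],"hand": 0.04},
    {"travel": [0.0355,0,-0.0214],"hand": 0.04},
    {"travel": [0.0355,0,-0.0214],"hand": 0.04},
    {"travel": [0.0355,0,-0.0214],"hand": 0.04},
    {"travel": [0.0355,0,-0.0214],"hand": 0.04},
    {"travel": [0.0355,0,-0.0214],"hand": 0.04},
    {"travel": [0.0355,0,-0.0214],"hand": 0.04},
    {"travel": [0.0355,0,-0.0214],"hand": 0.04},
    {"travel": [0.0355,0,-0.0214],"hand": 0.04},
    {"travel": [0.0355,0,-0.0214],"hand": 0.04},
    {"travel": [0.0355,0,-0.0214],"hand": 0.04},
    {"travel": [0,0,0],"hand": 0.04},
  ],
)

```text
validation failed for argument at $.in...
```

```bash
cat > loc.py <<'E'
from h import *
o=sensors.get_obs();p=o["tcp_pos"];R=o["tool_rot"]
print(o["clock"],np.round(p,4),"xang",np.degrees(np.arctan2(R[1,0],R[0,0])).round(2),"F",np.round(o["wrist_force"],1),o["opening"])
for n,h,a in(("Y",(.515,.245),-18.9),("G",(.557,-.269),8.6)):
    a=np.radians(a);ux=np.array([np.cos(a),np.sin(a)]);uy=np.array([-ux[1],ux[0]])
    d=np.array(p[:2])-h;print(n,"own x,y",d@ux,d@uy)
    t=np.append(np.array(h)+.035*ux,p[2])-p;print("  to start, tool axes",(R.T@t).round(4))
E
python3 loc.py
```

```text
0.1 [0.2451 0.6285 0.2049] xang -21.3 F [ 0.2 -0.6  0.6] 0.09394247847332556
Y own x,y -0.3795780510457442 0.2754196039141904
  to start, tool axes [ 4.258e-01  3.000e-04 -2.578e-01]
G own x,y -0.17418182462303897 0.934071075309168
  to start, tool axes [ 0.647   0.0008 -0.7055]
```

The call was refused, and nothing moved. I'll fill in every field in each row.

servo_tool(
  increments=[
    {"travel": [0.0355,0,-0.0214],"twist": [0,-2.4,0],"hand": 0.04},
    {"travel": [0.0355,0,-0.0214],"twist": [0,0,0],"hand": 0.04},
    {"travel": [0.0355,0,-0.0214],"twist": [0,0,0],"hand": 0.04},
    {"travel": [0.0355,0,-0.0214],"twist": [0,0,0],"hand": 0.04},
    {"travel": [0.0355,0,-0.0214],"twist": [0,0,0],"hand": 0.04},
    {"travel": [0.0355,0,-0.0214],"twist": [0,0,0],"hand": 0.04},
    {"travel": [0.0355,0,-0.0214],"twist": [0,0,0],"hand": 0.04},
    {"travel": [0.0355,0,-0.0214],"twist": [0,0,0],"hand": 0.04},
    {"travel": [0.0355,0,-0.0214],"twist": [0,0,0],"hand": 0.04},
    {"travel": [0.0355,0,-0.0214],"twist": [0,0,0],"hand": 0.04},
    {"travel": [0.0355,0,-0.0214],"twist": [0,0,0],"hand": 0.04},
    {"travel": [0.0355,0,-0.0214],"twist": [0,0,0],"hand": 0.04},
    {"travel": [0,0,0],"twist": [0,0,0],"hand": 0.04},
  ],
)

```text
clock: 1.72
tcp_pos: [0.5654, 0.2434, 0.2052]
tool_rot: [[0.944, 0.0, 0.329], [-0.329, -0.001, 0.944], [0.001, -1.0, -0.001]]
wrist_force: [-0.5, 0.9, -0.2]
opening: 0.04
```

```bash
python3 loc.py
```

```text
1.725 [0.5654 0.2434 0.2052] xang -19.18 F [-0.5  0.9 -0.2] 0.040037156835820605
Y own x,y 0.04818630169360773 0.014810267291063233
  to start, tool axes [-0.0131  0.     -0.0149]
G own x,y 0.08491379052240519 0.5053881738282866
  to start, tool axes [ 0.1914  0.0007 -0.4704]
```

servo_tool(
  increments=[
    {"travel": [-0.01,0.02,-0.015],"twist": [0,0,0],"hand": 0.04},
    {"travel": [0,0.04,0],"twist": [0,0,0],"hand": 0.04},
    {"travel": [0,0.04,0],"twist": [0,0,0],"hand": 0.04},
    {"travel": [0,0.035,0],"twist": [0,0,0],"hand": 0.04},
    {"travel": [0,0,0],"twist": [0,0,0],"hand": 0.04},
  ],
)

```text
clock: 2.35
tcp_pos: [0.5473, 0.2357, 0.0683]
tool_rot: [[0.946, -0.004, 0.323], [-0.323, -0.002, 0.946], [-0.003, -1.0, -0.004]]
wrist_force: [-0.4, 0.0, 0.8]
opening: 0.0404
```

```bash
python3 loc.py
python3 - <<'E'
from h import *
f=eyes.grab_frame("side");c=f["color"]
cv2.imwrite("pics/s1.png",cv2.resize(c[120:270,200:400],None,fx=4,fy=4))
E
```

```text
2.35 [0.5473 0.2357 0.0683] xang -18.85 F [-0.4  0.   0.8] 0.040397477242444794
Y own x,y 0.033565906821142244 0.001680750989612058
  to start, tool axes [ 0.0014  0.     -0.0017]
G own x,y 0.06588280594054315 0.5004930976918189
  to start, tool axes [ 0.2033  0.001  -0.4584]
```

View pics/s1.png

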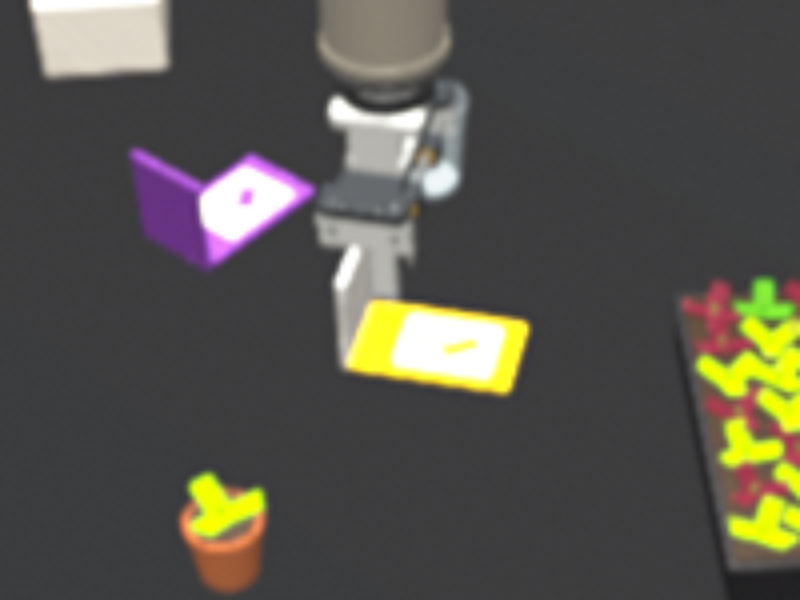

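The fingers straddle the centre of the foot on its panel side (345–400, 270), with the gripper body above the foot. I'll push slowly toward own -x.

servo_tool(
  increments=[
    {"travel": [-0.01,0,0],"twist": [0,0,0],"hand": 0.04},
    {"travel": [-0.007,0,0],"twist": [0,0,0],"hand": 0.04},
    {"travel": [-0.007,0,0],"twist": [0,0,0],"hand": 0.04},
    {"travel": [-0.007,0,0],"twist": [0,0,0],"hand": 0.04},
    {"travel": [-0.007,0,0],"twist": [0,0,0],"hand": 0.04},
    {"travel": [-0.007,0,0],"twist": [0,0,0],"hand": 0.04},
    {"travel": [-0.007,0,0],"twist": [0,0,0],"hand": 0.04},
  ],
)

```text
clock: 3.28
tcp_pos: [0.4996, 0.2527, 0.0704]
tool_rot: [[0.946, -0.0, 0.324], [-0.324, -0.0, 0.946], [-0.0, -1.0, -0.0]]
wrist_force: [1.4, -0.5, 0.1]
opening: 0.0401
```

```bash
python3 loc.py
python3 - <<'E'
from h import *
f=eyes.grab_frame("side");c=f["color"]
cv2.imwrite("pics/s2.png",cv2.resize(c[120:270,200:400],None,fx=3,fy=3))
E
```

```text
3.275 [0.4996 0.2527 0.0704] xang -18.91 F [ 1.4 -0.5  0.1] 0.04010339247049665
Y own x,y -0.017077302947834817 0.0023079101359165253
  to start, tool axes [ 0.0521 -0.     -0.0023]
G own x,y 0.02125132011462709 0.5244338265293139
  to start, tool axes [ 2.544e-01  1.000e-04 -4.588e-01]
```

View pics/s2.png

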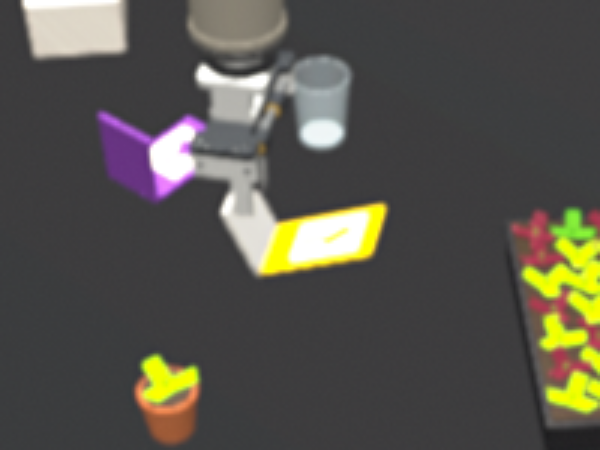

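The sign is tilting about its heel as it should: foot at (247,230), panel end raised at (380,210), push about 1.5 N. I'll keep pushing, wait a moment, then go straight up.

servo_tool(
  increments=[
    {"travel": [-0.007,0,0],"twist": [0,0,0],"hand": 0.04},
    {"travel": [-0.007,0,0],"twist": [0,0,0],"hand": 0.04},
    {"travel": [-0.007,0,0],"twist": [0,0,0],"hand": 0.04},
    {"travel": [-0.007,0,0],"twist": [0,0,0],"hand": 0.04},
    {"travel": [-0.006,0,0],"twist": [0,0,0],"hand": 0.04},
    {"travel": [0,0,0],"twist": [0,0,0],"hand": 0.04},
    {"travel": [0,0,0],"twist": [0,0,0],"hand": 0.04},
    {"travel": [0,0,0],"twist": [0,0,0],"hand": 0.04},
  ],
)

```text
clock: 4.32
tcp_pos: [0.4682, 0.2636, 0.0705]
tool_rot: [[0.946, 0.0, 0.324], [-0.324, -0.0, 0.946], [0.0, -1.0, -0.0]]
wrist_force: [-0.3, -0.0, -0.8]
opening: 0.0401
```

```bash
python3 loc.py
python3 - <<'E'
from h import *
f=eyes.grab_frame("side");c=f["color"]
cv2.imwrite("pics/s3.png",cv2.resize(c[120:270,200:400],None,fx=3,fy=3))
E
```

```text
4.325 [0.4682 0.2636 0.0705] xang -18.92 F [-0.3 -0.  -0.8] 0.04006913495011223
Y own x,y -0.050267911471399446 0.002403772478869226
  to start, tool axes [ 0.0853  0.     -0.0024]
G own x,y -0.00814484490163229 0.5398445749241896
  to start, tool axes [ 0.2877  0.     -0.4588]
```

View pics/s3.png

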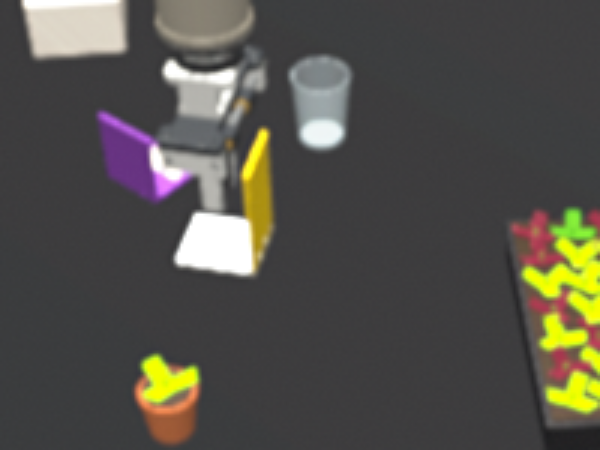

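Yellow now stands: panel vertical at (258,200), foot flat at (215,243), fingers clear. Next: back off a little, rise, and cross to green.

servo_tool(
  increments=[
    {"travel": [-0.01,-0.02,0],"twist": [0,0,0],"hand": 0.04},
    {"travel": [0,-0.04,0],"twist": [0,0,0],"hand": 0.04},
    {"travel": [0,-0.04,0],"twist": [0,0,0],"hand": 0.04},
    {"travel": [0,-0.04,0],"twist": [0,0,0],"hand": 0.04},
    {"travel": [0.0248,0,-0.0382],"twist": [0,0,0],"hand": 0.04},
    {"travel": [0.0248,0,-0.0382],"twist": [0,0,0],"hand": 0.04},
    {"travel": [0.0248,0,-0.0382],"twist": [0,0,0],"hand": 0.04},
    {"travel": [0.0248,0,-0.0382],"twist": [0,0,0],"hand": 0.04},
    {"travel": [0.0248,0,-0.0382],"twist": [0,0,0],"hand": 0.04},
    {"travel": [0.0248,0,-0.0382],"twist": [0,0,0],"hand": 0.04},
    {"travel": [0.0248,0,-0.0382],"twist": [0,0,0],"hand": 0.04},
    {"travel": [0.0248,0,-0.0382],"twist": [0,0,0],"hand": 0.04},
    {"travel": [0.0248,0,-0.0382],"twist": [0,0,0],"hand": 0.04},
    {"travel": [0.0248,0,-0.0382],"twist": [0,0,0],"hand": 0.04},
    {"travel": [0.0248,0,-0.0382],"twist": [0,0,0],"hand": 0.04},
    {"travel": [0.0248,0,-0.0382],"twist": [0,0,0],"hand": 0.04},
    {"travel": [0,0,0],"twist": [0,-9.2,0],"hand": 0.04},
    {"travel": [0,0,0],"twist": [0,-9.2,0],"hand": 0.04},
    {"travel": [0,0,0],"twist": [0,-9.1,0],"hand": 0.04},
    {"travel": [0,0,0],"twist": [0,0,0],"hand": 0.04},
  ],
)

```text
clock: 6.88
tcp_pos: [0.5915, -0.2634, 0.2105]
tool_rot: [[0.989, 0.0, -0.148], [0.148, 0.0, 0.989], [0.0, -1.0, 0.0]]
wrist_force: [-0.2, 1.0, 0.2]
opening: 0.04
```

```bash
python3 loc.py
```

```text
6.875 [ 0.5915 -0.2634  0.2105] xang 8.53 F [-0.2  1.   0.2] 0.039984540551892545
Y own x,y 0.23703006694069012 -0.4562590270603
  to start, tool axes [3.09e-02 1.00e-04 4.98e-01]
G own x,y 0.03490466267038429 0.0003462598400843818
  to start, tool axes [ 0.0001 -0.     -0.0003]
```

servo_tool(
  increments=[
    {"travel": [0,0.02,0],"twist": [0,0,0],"hand": 0.04},
    {"travel": [0,0.04,0],"twist": [0,0,0],"hand": 0.04},
    {"travel": [0,0.04,0],"twist": [0,0,0],"hand": 0.04},
    {"travel": [0,0.04,0],"twist": [0,0,0],"hand": 0.04},
    {"travel": [0,0,0],"twist": [0,0,0],"hand": 0.04},
    {"travel": [-0.01,0,0],"twist": [0,0,0],"hand": 0.04},
    {"travel": [-0.007,0,0],"twist": [0,0,0],"hand": 0.04},
    {"travel": [-0.007,0,0],"twist": [0,0,0],"hand": 0.04},
    {"travel": [-0.007,0,0],"twist": [0,0,0],"hand": 0.04},
    {"travel": [-0.007,0,0],"twist": [0,0,0],"hand": 0.04},
    {"travel": [-0.007,0,0],"twist": [0,0,0],"hand": 0.04},
    {"travel": [-0.007,0,0],"twist": [0,0,0],"hand": 0.04},
  ],
)

```text
clock: 8.38
tcp_pos: [0.5396, -0.271, 0.0704]
tool_rot: [[0.989, -0.0, -0.149], [0.149, 0.0, 0.989], [-0.0, -1.0, 0.0]]
wrist_force: [-0.7, -0.4, -0.3]
opening: 0.0396
```

```bash
python3 loc.py
python3 - <<'E'
from h import *
f=eyes.grab_frame("side");c=f["color"]
cv2.imwrite("pics/s4.png",c[100:420,180:500])
E
```

```text
8.375 [ 0.5396 -0.271   0.0704] xang 8.59 F [-0.7 -0.4 -0.3] 0.0396038123735302
Y own x,y 0.19037820765905786 -0.4802205447476379
  to start, tool axes [0.0839 0.     0.4977]
G own x,y -0.01754023946346453 0.0006335654001536495
  to start, tool axes [ 0.0525 -0.     -0.0006]
```

View pics/s4.png

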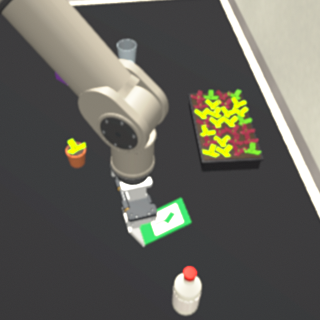

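The view has the green sign at (165,220) tilting in the same way under the gripper, with the bottle at (187,290) well clear. I'll finish the push, back off and rise.

servo_tool(
  increments=[
    {"travel": [-0.007,0,0],"twist": [0,0,0],"hand": 0.04},
    {"travel": [-0.007,0,0],"twist": [0,0,0],"hand": 0.04},
    {"travel": [-0.007,0,0],"twist": [0,0,0],"hand": 0.04},
    {"travel": [-0.007,0,0],"twist": [0,0,0],"hand": 0.04},
    {"travel": [-0.006,0,0],"twist": [0,0,0],"hand": 0.04},
    {"travel": [0,0,0],"twist": [0,0,0],"hand": 0.04},
    {"travel": [0,0,0],"twist": [0,0,0],"hand": 0.04},
    {"travel": [0,0,0],"twist": [0,0,0],"hand": 0.04},
    {"travel": [-0.01,0,0],"twist": [0,0,0],"hand": 0.04},
    {"travel": [0,-0.03,0],"twist": [0,0,0],"hand": 0.04},
    {"travel": [0,-0.05,0],"twist": [0,0,0],"hand": 0.04},
    {"travel": [0,-0.05,0],"twist": [0,0,0],"hand": 0.04},
    {"travel": [0,-0.05,0],"twist": [0,0,0],"hand": 0.04},
    {"travel": [0,-0.05,0],"twist": [0,0,0],"hand": 0.04},
    {"travel": [0,0,0],"twist": [0,0,0],"hand": 0.04},
  ],
)

```text
clock: 10.3
tcp_pos: [0.4974, -0.2785, 0.3039]
tool_rot: [[0.989, 0.006, -0.149], [0.149, -0.001, 0.989], [0.005, -1.0, -0.002]]
wrist_force: [-0.8, -0.7, -0.7]
opening: 0.04
```

```bash
python3 loc.py
python3 - <<'E'
from h import *
f=eyes.grab_frame("scene");C=f["color"];W=cloud(f);cv2.imwrite("pics/end.png",C)
hsv=cv2.cvtColor(C,cv2.COLOR_BGR2HSV)
for n,(r,lo,hi) in dict(green=((170,160,260,292),45,85),yellow=((350,170,450,292),18,35)).items():
    x0,y0,x1,y1=r;w=W[y0:y1,x0:x1].reshape(-1,3);h=hsv[y0:y1,x0:x1].reshape(-1,3)
    p=w[(h[:,0]>=lo)&(h[:,0]<=hi)&(h[:,1]>120)&(w[:,2]>.02)&(w[:,2]<.15)]
    if len(p)<9: print(n,len(p));continue
    u,s,v=np.linalg.svd(p-p.mean(0),full_matrices=False)
    print(n,len(p),p.mean(0).round(3),"ztop",p[:,2].max().round(3),"normal",v[2].round(3),"tilt",np.arcsin(abs(v[2,2])).round(3))
W0=np.load("sceneW.npy")
for n,r in dict(pot=(308,182,336,216),bottle=(118,222,156,272),beaker=(470,245,510,288),tray=(256,300,400,394)).items():
    x0,y0,x1,y1=r
    for A in(W0,W):
        w=A[y0:y1,x0:x1].reshape(-1,3);w=w[w[:,2]>.015];print(n,np.median(w,0).round(3))
E
```

```text
10.3 [ 0.4974 -0.2785  0.3039] xang 8.57 F [-0.8 -0.7 -0.7] 0.0400360989055834
Y own x,y 0.15291657823805893 -0.5009923046433745
  to start, tool axes [ 1.265e-01 -4.000e-04  4.989e-01]
G own x,y -0.06036044191470604 -0.0004933552168705884
  to start, tool axes [0.0954 0.0005 0.0005]
green 871 [ 0.555 -0.269  0.085] ztop 0.143 normal [0.989 0.149 0.006] tilt 0.006
yellow 884 [0.511 0.248 0.085] ztop 0.142 normal [ 0.944 -0.329  0.002] tilt 0.002
pot [0.411 0.002 0.055]
pot [0.412 0.002 0.055]
bottle [ 0.655 -0.458  0.09 ]
bottle [ 0.655 -0.459  0.09 ]
beaker [0.597 0.452 0.061]
beaker [0.597 0.452 0.061]
tray [0.871 0.06  0.054]
tray [0.871 0.06  0.054]
```

View pics/end.png

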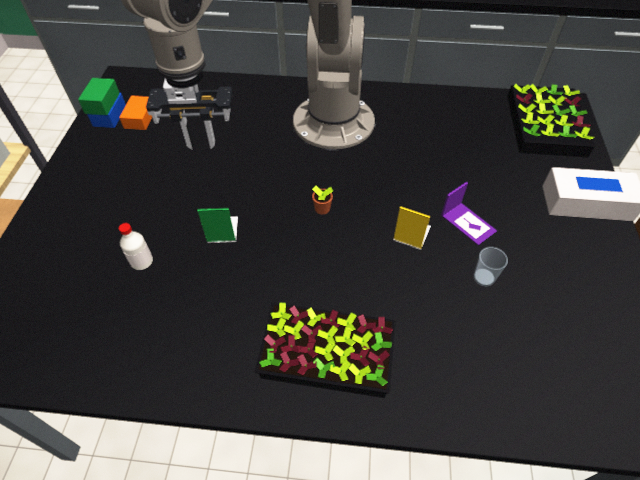

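Both signs stand, green at (217,225) and yellow at (411,227). Everything else is where it was, and the gripper is up and clear.

```bash
python3 -c "from workcell import workorder;print(workorder.job_done())"
```

```text
the job is handed in; nothing more can be done
None
```

Both signs are standing on their feet again. I pushed each upturned foot over from its panel side with half-open fingertips, yellow first and then green, and handed the job in at about 10.4 s.

- **Signs:** in the last scene-camera check the panel tilts were 0.006 rad (green) and 0.002 rad (yellow). Both heels were within about 5 mm of where they lay.
- **Other objects:** the pot, bottle, beaker and tray had not moved by more than 1 mm. The purple look-alike was left alone.
- **Gripper:** it ended clear of everything, at 0.30 m height.

No check failed or disagreed. The first move call was refused because some rows left out a field; nothing moved, and I sent it again complete.

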